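Load the sample changer and index it to the reader

ROBOT

A 6-joint arm with a two-finger parallel gripper is mounted at the origin on the work surface. World frame = base frame: x ahead of the robot, y to its left, z up, the work surface at z = 0. Lengths are in m, angles in rad, forces in N, time in s.
With the tool pointing down it reaches from about 0.3 to 0.775 m from the base axis. Payload 14.6 kg.
Tool frame: the origin (TCP) lies on the centre line of the jaws, within the pads' length; the fingertips stand ctrl.tcp_to_tips ahead of it and the grasp point (between the pads) lies 2 mm behind it (ctrl.tcp_to_tips is the distance from the TCP to the fingertips, in m); z points along the fingers, y is the line along which they close (so a half turn about z gives the same grasp; the last joint's range is limited). The gripper opens to 94 mm and grips with 3 to 60 N. Pads are 16 mm wide; open, the fingers measure 119 mm over their backs; the gripper's body (75 mm by 177 mm) begins 78 mm behind the grasp point.
Start: joints at [1.068, 0.3, 1.521, -0, 1.321, -0.067], TCP at [0.232, 0.499, 0.222] pointing down, gripper open.
Joint ranges: [-3.03, 3.03], [-0.79, 2.21], [0.23, 2.52], [-1.04, 4.18], [0, 3.07], [-2.55, 2.55]. Speed limits (rad/s): [2.22, 2.22, 2.57, 3.14, 3.14, 3.14].

INTERFACE

Orientations are given as [roll, pitch, yaw] about the fixed x, y, z axes, in that order (R = Rz(yaw) Ry(pitch) Rx(roll)).
In Python, from station import telemetry, viewer, hand_in, ctrl gives the robot as it stands.
- The arm moves only by the tool step_arm, never from a script. Its argument "plan" is a list of rows, each an object of numbers: "dx", "dy", "dz": the shift along the tool's x, y, z scaled (see below); "rx", "ry", "rz": the turn, a rotation vector about the tool's x, y, z scaled (see below); "claw": the closure, from 0 (fully open) to 1 (shut). In form: [{"dx": .., "dy": .., "dz": .., "rx": .., "ry": .., "rz": .., "claw": ..}, ...]. A call has 1 to 10 rows; each row shifts and turns the commanded pose from where the row before left it, along the tool's axes as they then stand; what a row does not reach is not made up. The controller multiplies each number of a shift by 0.1 m and each number of a turn by 90 degrees. A row lasts 1/10 s, in which the tool goes at most 50 mm and 8.59 degrees, less where a joint would pass 70% of its speed; a pose out of reach is approached as far as the arm can. A call with a number of a shift or a turn outside -1 to 1 is refused whole. A call with a gripper value outside its range is refused whole. The fingers move at their own pace and stop on an object; "grip_force" is the grip in N (left out, the last holds). Time passes only in rows, so rows that do not move let the fingers close. It gives the time, the measured TCP pose, the force, the opening and the grip force at its end, in the units of the state.
- telemetry.get_obs(): the state, without advancing time (a new reading comes with each control period).
- viewer.camera(name): name is "scene" or "top"; returns a dict with "img" (420x560x3 uint8, red, green, blue), "z_map" (420x560 float32, m along the optical axis (not along the pixel's ray), 0 where there is no reading), "fx", "fy", "cx", "cy" (pixels), "R" (3x3) and "t" (3): a world point X has camera coordinates R X + t. Camera axes: x right, y down, z forward; pixel columns grow to the right and rows downward; lengths in m; the calibration is good to about 2 mm. A picture is of the moment at which its call begins.
- hand_in(): hands the job in; it is judged then, once.
Trained networks look in a picture, given as the dict that the camera call returned (one of the last four; its "shot" number tells which), for a name from the list of things; names that differ only in an ending like _2 or _b are one class to them, and where a whole thing is asked for, a point or a joint stands for the part that bears it (a point fixed in the world has none). Each returns a list of dicts, best first, with "score" (0 to 1); they miss things now and then, are a little off and sometimes report something else, mostly with a low value. They report only what shows in the picture. A call takes as long as a camera call. They do not tell look-alikes from the thing itself.
- viewer.recognise(target, picture): "rect" ([left, top, right, bottom] in pixels, round what is visible of it).
The state is a dict: "time_s": time; "qpos": joint angles; "joint_vel": joint speeds; "tau": joint torques, N m; "ee_pos": TCP position; "eef_rot": TCP orientation; "force": force on the tool from outside, world axes, zero at the start; "moment": the same for the moment, N m; "grip_width": finger opening in m; "grip_force": force on a finger pad.
Only numpy, scipy, OpenCV 4.12 (cv2) and the standard library are available. Lean on these libraries where they do the work, as an engineer would, in place of code of your own. Each camera call takes 0.05 s, during which the arm holds its last target. There are 200 camera calls.

TASK

Take the loose steel cell out of its stand and push it down into the one empty cup of the sample changer until its collar sits flush on the cup's rim, and bed it there with a firm push of about 20 N for half a second, never 40 N or more. Only then turn the changer's wheel by its black bar handle exactly one click, towards the tall reader pillar, so that the new cell comes to rest beside the reader; let go and leave the other things on the table where they are.

Things in the scene. Friction and masses are not known exactly. Their poses are not given: they have to be found in the camera images.
- cell_center (a point): Centre (half-way up) of the loose steel cell, 70 mm tall, 120 g, upright in its stand: a pin 22 mm in diameter and 30 mm long with a chamfered foot, then a collar 32 mm in diameter and 4 mm thick, then a neck 20 mm in diameter up to the top. Grip it by the neck, whose middle is 17 mm above this point. z is the cell's axis, up.
- cell_collar (a point): Point on the cell's axis at the underside of its collar, 30 mm above its foot and 5 mm below cell_center. In the stand the collar rests on the stand's rim.
- stand: White fixed stand, a 90 mm square foot 10 mm thick with a round cup 38 mm in diameter in the middle, rim 52 mm above the table, bore 26 mm. Origin: centre of the underside on the table.
- changer: Fixed sample changer: steel foot plate 330 mm in diameter, 8 mm thick, and a white round housing 50 mm tall. Above it a wheel with six aluminium cups, 38 mm in diameter, in a ring of 75 mm radius, rims 104 mm above the table; five are full, with cells standing 40 mm above the rim. Origin: on the wheel's axis at table height, z up; its -x side is the loading side.
- wheel (a joint): Turn of the changer's wheel about its upright axis, rad, counter-clockwise from above positive, 0 at the start. It clicks (detent) every 60 degrees (1.047 rad) either way: the resistance rises to about 0.6 N m a quarter of the way, falls to nothing half-way, then the wheel is pulled on into the next click and stays there by itself.
- pocket (a point): Mouth of the empty cup of the wheel, on the cup's axis at rim height (turns with the wheel); bore 25 mm, z up. A black friction lift pad inside, 14 to 22 mm below the rim (not known beforehand), stops the cell's foot. It yields to a steady push of about 7 N and stays where left; push it down until the cell's collar lands on the rim, a hard stop. The cell's weight or a drop does not seat it.
- handle (a point): Centre of the black bar handle, on the wheel's axis, 172 mm above the table; turns with the wheel. The bar is 76 mm long (this point's y axis), 12 mm thick (its x axis) and 16 mm tall, on a steel post 24 mm in diameter, clear above all cells. At the start the bar lies square to the line from the axis to the empty cup.
- reader: Reader: tall round grey pillar, 32 mm in diameter, 110 mm tall, 40 mm cap on top and black band below it, fixed on the foot plate just outside the wheel, 140 mm from the wheel's axis, 60 degrees to one side of the empty cup. Origin: centre of its foot.
- level: Bubble level: squat round disc 36 mm in diameter and 16 mm tall on the foot plate, in the matching place on the other side of the empty cup. Not to be turned towards. Origin: centre of its underside.
- beaker: Bystander: open glass beaker, 68 mm in diameter and 85 mm tall, loose. Origin: centre of its underside.
- meter: Bystander: black hand-held meter lying flat, 70 x 160 x 28 mm, loose. Origin: centre of its underside.
- bottle: Bystander: white bottle 56 mm in diameter and 130 mm tall, loose. Origin: centre of its underside.
Things that resemble listed ones, but are neither listed nor needed, are in the scene too. What is meant by the part that bears cell_center is not pink, red or turquoise, and is the smaller of those in its own colour.

How it is judged:
By the outcome, as a careful person would: the job done as asked, in the order asked, and still so for the second after the job is handed in, with the robot touching nothing.
It also fails if it takes over 72 s, if anything falls off the work surface, if the arm or the gripper's body presses on something with over 40 N, if the wrist force passes 120 N, or if a joint passes its speed limit or range.

## Working session

There is one attempt and no reset: what is moved stays moved. The work goes in short steps, Python scripts to look and compute and a tool call to move; the robot and the scene stay as the last step left them, time stands still between calls to the robot, and variables do not carry over. Pictures are saved under pics/ and viewed, at most 10 in all, crops included, and the job is handed in when it is done.

Besides the shell and the picture viewer there is one more tool, called after "Emit:" by a JSON object that holds its "name" and its "arguments", one argument or row to a line. step_arm: Moves the arm, as the interface text tells. Shifts and turns lie within -1 to 1; 1 stands for 0.1 m of shift or 90 degrees of turn. Its arguments: {"type":"object","properties":{"plan":{"type":"array"},"grip_force":{"type":"number"}},"required":["plan"]}

```bash
mkdir -p pics; ls
cat > h.py <<'E'
import numpy as np, cv2
from station import telemetry, viewer, hand_in, ctrl
def cloud(p):
    z=p["z_map"]; v,u=np.mgrid[:z.shape[0],:z.shape[1]]
    c=np.stack([(u-p["cx"])/p["fx"]*z,(v-p["cy"])/p["fy"]*z,z],-1)
    w=(c-np.array(p["t"]))@np.array(p["R"]); w[z==0]=np.nan
    return w
def save(p,n,box=None,s=1):
    i=p["img"][:,:,::-1]
    if box: l,t,r,b=box; i=i[t:b,l:r]
    cv2.imwrite("pics/"+n,cv2.resize(i,None,fx=s,fy=s,interpolation=cv2.INTER_CUBIC))
E
python3 - <<'E'
from h import *
print(ctrl.tcp_to_tips, telemetry.get_obs())
for n in("scene","top"):
    p=viewer.camera(n); save(p,n+".png"); w=cloud(p)
    np.savez(n+".npz",w=w,img=p["img"])
    print(n,"campos",-np.array(p["R"]).T@p["t"])
    for t in("cell_center","stand","changer","pocket","handle","reader","level","beaker","meter","bottle"):
        for r in viewer.recognise(t,p)[:4]:
            l,a,R,b=[int(x) for x in r["rect"]]
            print(t,round(r["score"],2),l,a,R,b,np.round(np.nanmedian(w[max((a+b)//2-2,0):(a+b)//2+3,(l+R)//2-2:(l+R)//2+3],(0,1)),3))
E
```

```text
pics
0.017 {'time_s': 0.0, 'qpos': array([ 1.06842749e+00,  3.00501784e-01,  1.52160405e+00,  8.39265421e-06,
        1.32071142e+00, -6.66061121e-02]), 'joint_vel': array([-0.00096246,  0.00041657, -0.0005972 , -0.00041206,  0.00020223,
        0.00248872]), 'tau': array([ 2.69125208e-03, -5.31788313e+01, -3.52749753e+01,  7.09518464e-02,
        2.42085446e-02, -1.11345917e-04]), 'ee_pos': array([0.23203661, 0.49837538, 0.22185978]), 'eef_rot': array([-3.14037132e+00, -8.96160469e-05,  2.70582780e+00]), 'force': array([-0.60974007, -0.488896  ,  0.10007357]), 'moment': array([ 0.02324425, -0.00268918, -0.01721983]), 'grip_force': 0.0, 'grip_width': 0.09395559563120763}
scene campos [0.92109397 0.45027267 0.70196598]
cell_center 0.78 398 314 424 345 [0.538 0.291 0.05 ]
cell_center 0.69 362 223 376 248 [0.444 0.082 0.046]
cell_center 0.65 361 263 375 282 [0.535 0.17  0.081]
cell_center 0.61 315 225 337 262 [0.547 0.059 0.065]
stand 0.69 331 272 392 320 [0.544 0.174 0.011]
changer 0.57 206 125 333 239 [ 0.566 -0.131  0.108]
pocket 0.86 234 128 304 200 [ 0.53  -0.192  0.105]
pocket 0.4
[... 640 characters left out ...]

cell_center 0.53 204 228 218 240 [0.523 0.161 0.092]
stand 0.76 190 218 235 253 [0.522 0.159 0.088]
changer 0.6 290 187 416 311 [ 0.506 -0.194  0.077]
pocket 0.83 323 207 391 283 [ 0.51  -0.193  0.135]
handle 0.84 320 207 393 282 [ 0.512 -0.191  0.135]
reader 0.59 225 134 286 162 [0.777 0.073 0.029]
reader 0.48 298 260 314 273 [ 0.455 -0.077  0.119]
reader 0.31 323 134 351 162 [ 0.764 -0.145  0.096]
reader 0.28 388 271 402 289 [ 0.438 -0.313  0.024]
level 0.58 392 269 402 287 [ 0.444 -0.319  0.025]
beaker 0.94 210 175 237 206 [0.656 0.154 0.017]
beaker 0.3 326 133 349 163 [ 0.764 -0.145  0.096]
meter 0.81 229 134 286 165 [0.774 0.068 0.028]
bottle 0.72 324 134 349 163 [ 0.764 -0.142  0.096]
```

Run:
```python
import numpy as np,cv2
a=np.load("scene.npz")["img"][100:380,140:460,::-1]; cv2.imwrite("pics/s1.png",cv2.resize(a,None,fx=2.1,fy=2.1,interpolation=2))
a=np.load("top.npz")["img"][120:330,160:430,::-1]; cv2.imwrite("pics/t1.png",cv2.resize(a,None,fx=2.8,fy=2.8,interpolation=2))
```

```text
(no output)
```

View pics/s1.png

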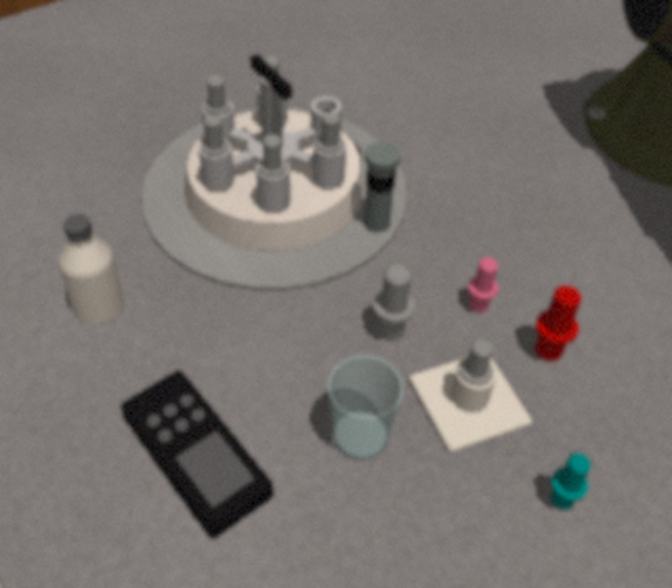

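View pics/t1.png

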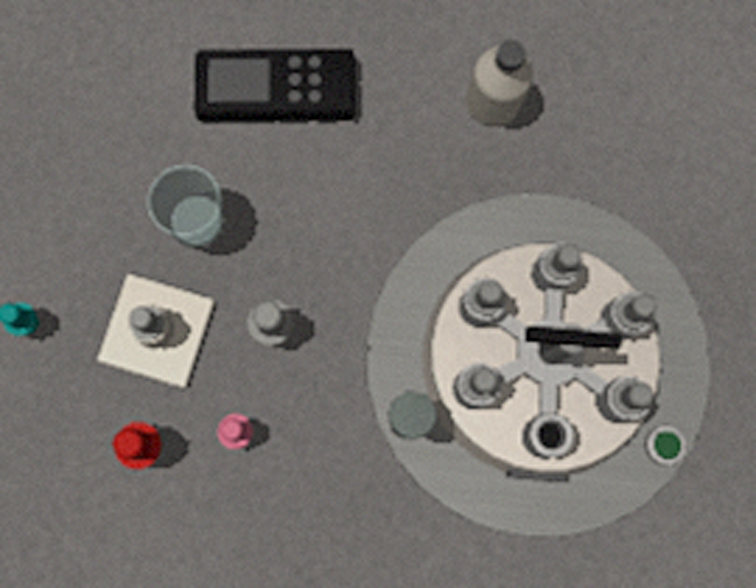

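Run:
```python
import numpy as np,cv2
def circ(P):
    A=np.c_[2*P,np.ones(len(P))]; s=np.linalg.lstsq(A,(P**2).sum(1),rcond=None)[0]
    return s[:2],np.sqrt(s[2]+s[:2]@s[:2])
for n in("top","scene"):
    w=np.load(n+".npz")["w"].reshape(-1,3); w=w[~np.isnan(w[:,0])]
    print(n)
    def sel(c,r,z0,z1): return w[(np.hypot(*(w[:,:2]-c).T)<r)&(w[:,2]>z0)&(w[:,2]<z1)]
    for nm,c,r,z0,z1 in(("celltop",(.522,.16),.03,.085,.1),("pocket",(.43,-.187),.028,.096,.112),("reader",(.45,-.075),.03,.1,.125),("level",(.44,-.316),.025,.014,.034),("bigcell",(.525,.052),.03,.08,.12)):
        P=sel(c,r,z0,z1)
        if len(P)<5: print(nm,len(P));continue
        e=(P[:,:2].min(0)+P[:,:2].max(0))/2
        q=P[:,:2]; cc=cv2.minEnclosingCircle(q.astype(np.float32))
        print(nm,len(P),P.mean(0).round(4),"ext",e.round(4),np.ptp(P,0).round(4),"enc",np.round(cc[0],4),round(cc[1],4), "zmed",np.median(P[:,2]).round(4))
    H=sel((.505,-.19),.055,.165,.19)
    print("handle",len(H),H.mean(0).round(4),cv2.minAreaRect(H[:,:2].astype(np.float32)*1000))
    H=sel((.505,-.19),.18,.003,.014); h=cv2.convexHull(H[:,:2].astype(np.float32)).reshape(-1,2)
    print("plate",circ(h))
    H=sel((.505,-.19),.13,.05,.064); h=cv2.convexHull(H[:,:2].astype(np.float32)).reshape(-1,2)
    print("housing",circ(h),np.median(H[:,2]))
    # table check and stand foot
    S=sel((.522,.16),.07,.006,.015); print("stand",cv2.minAreaRect(S[:,:2].astype(np.float32)*1000),np.median(S[:,2]))
    # full cell tops
    T=sel((.505,-.19),.1,.138,.15)
    T=T[np.hypot(*(T[:,:2]-[.505,-.19]).T)>.05]
    crit=(cv2.TERM_CRITERIA_EPS+cv2.TERM_CRITERIA_MAX_ITER,50,1e-6)
    _,l,k=cv2.kmeans(T[:,:2].astype(np.float32),5,None,crit,10,cv2.KMEANS_PP_CENTERS)
    print("tops",k.round(4).tolist(),circ(k.astype(float)))
```

```text
top
celltop 51 [0.5262 0.1648 0.0922] ext [0.5268 0.1652] [0.018  0.0185 0.0119] enc [0.5266 0.1653] 0.0099 zmed 0.0924
pocket 82 [ 0.4379 -0.1939  0.1036] ext [ 0.4412 -0.1967] [0.0329 0.0332 0.0115] enc [ 0.4421 -0.1987] 0.0187 zmed 0.1038
reader 218 [ 0.4521 -0.0781  0.1185] ext [ 0.4531 -0.0782] [0.038  0.0364 0.0143] enc [ 0.4524 -0.0782] 0.0198 zmed 0.1185
level 156 [ 0.4429 -0.3186  0.0229] ext [ 0.4428 -0.3187] [0.034  0.0335 0.0138] enc [ 0.443  -0.3197] 0.0179 zmed 0.023
bigcell 92 [0.5337 0.0531 0.0932] ext [0.5337 0.0534] [0.0249 0.0234 0.0143] enc [0.5343 0.0535] 0.0135 zmed 0.0939
handle 239 [ 0.5169 -0.2013  0.1779] ((517.7380981445312, -201.9760284423828), (75.7048568725586, 23.268136978149414), 80.63947296142578)
plate (array([ 0.50479918, -0.19059867]), np.float64(0.1785450521277449))
housing (array([ 0.51726651, -0.2011103 ]), np.float64(0.10359458546453684)) 0.05143125742162684
stand ((525.5454711914062, 162.23269653320312), (105.03570556640625, 112.7209701538086), 0.6247559189796448) 0.010588959957223665
tops [[0.477400004863739, -0.2646999955177307], [0.55699998
[... 747 characters left out ...]
88  0.1756] ((521.96533203125, -203.2769775390625), (77.95377349853516, 17.555740356445312), 87.20740509033203)
plate (array([ 0.50988282, -0.19585956]), np.float64(0.1713439973770355))
housing (array([ 0.51300053, -0.18948439]), np.float64(0.10968492194927301)) 0.050930011545749665
stand ((528.6722412109375, 163.768798828125), (91.1195068359375, 90.70062255859375), 76.67214965820312) 0.009832589152467734
tops [[0.5605999827384949, -0.13850000500679016], [0.5550000071525574, -0.26759999990463257], [0.4860000014305115, -0.1348000019788742], [0.5953999757766724, -0.20440000295639038], [0.4778999984264374, -0.265500009059906]] (array([ 0.51959134, -0.20195122]), np.float64(0.07540494719170188))
```

Add to h.py:
```python
from scipy.spatial.transform import Rotation as Ro
def go(target,yaw=None,rows=1):
    o=telemetry.get_obs(); R=Ro.from_euler("xyz",o["eef_rot"])
    print("per row",np.round(R.inv().apply(np.array(target)-o["ee_pos"])/0.1/rows,4))
    if yaw is not None: print("turn/row",np.round((R.inv()*Ro.from_euler("xyz",[np.pi,0,yaw])).as_rotvec()/(np.pi/2)/rows,4))
    print("now",o["ee_pos"].round(4),o["eef_rot"].round(3),"t",round(o["time_s"],2))
```

```text
(no output)
```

Emit:
{"name": "step_arm", "arguments": {
  "plan": [
    {"rz":-0.084},
    {"rz":-0.084},
    {"rz":-0.084},
    {"rz":0}
  ]
}}

```text
$.plan[0]: bad value
```

```bash
python3 -c "
from h import *
go([.5276,.1647,.15],3.10,10)"
```

```text
per row [-0.4088 -0.1779  0.0724]
turn/row [-0.     -0.     -0.0251]
now [0.2322 0.4986 0.2224] [-3.142 -0.     2.706] t 1.1
```

Emit:
{"name": "step_arm", "arguments": {
  "plan": [
    {"dx":0,"dy":0,"dz":0,"rx":0,"ry":0,"rz":-0.084,"claw":0},
    {"dx":0,"dy":0,"dz":0,"rx":0,"ry":0,"rz":-0.084,"claw":0},
    {"dx":0,"dy":0,"dz":0,"rx":0,"ry":0,"rz":-0.084,"claw":0},
    {"dx":0,"dy":0,"dz":0,"rx":0,"ry":0,"rz":0,"claw":0.3}
  ]
}}

```text
time_s: 1.5
ee_pos: [0.2322, 0.4986, 0.2225]
eef_rot: [-3.142, -0.0, 3.104]
force: [0.3, -0.6, 0.4]
grip_width: 0.0887
grip_force: 0.0
```

```bash
python3 -c "
from h import *
go([.5276,.1647,.15],3.10,10)"
```

```text
per row [-0.3078 -0.3225  0.0724]
turn/row [-0.     -0.      0.0002]
now [0.2322 0.4986 0.2225] [-3.142 -0.     3.104] t 1.5
```

Emit:
{"name": "step_arm", "arguments": {
  "plan": [
    {"dx":-0.308,"dy":-0.322,"dz":0.072,"rx":0,"ry":0,"rz":0,"claw":0.3},
    {"dx":-0.308,"dy":-0.322,"dz":0.072,"rx":0,"ry":0,"rz":0,"claw":0.3},
    {"dx":-0.308,"dy":-0.322,"dz":0.072,"rx":0,"ry":0,"rz":0,"claw":0.3},
    {"dx":-0.308,"dy":-0.322,"dz":0.072,"rx":0,"ry":0,"rz":0,"claw":0.3},
    {"dx":-0.308,"dy":-0.322,"dz":0.072,"rx":0,"ry":0,"rz":0,"claw":0.3},
    {"dx":-0.308,"dy":-0.322,"dz":0.072,"rx":0,"ry":0,"rz":0,"claw":0.3},
    {"dx":-0.308,"dy":-0.322,"dz":0.072,"rx":0,"ry":0,"rz":0,"claw":0.3},
    {"dx":-0.308,"dy":-0.322,"dz":0.072,"rx":0,"ry":0,"rz":0,"claw":0.3},
    {"dx":-0.308,"dy":-0.322,"dz":0.072,"rx":0,"ry":0,"rz":0,"claw":0.3},
    {"dx":-0.308,"dy":-0.322,"dz":0.072,"rx":0,"ry":0,"rz":0,"claw":0.3}
  ]
}}

```text
time_s: 2.5
ee_pos: [0.5281, 0.1629, 0.1503]
eef_rot: [3.141, 0.0, 3.097]
force: [1.8, 0.5, -0.7]
grip_width: 0.0655
grip_force: 0.0
```

```bash
python3 -c "
from h import *
p=viewer.camera('scene'); np.savez('s2.npz',w=cloud(p),img=p['img']); save(p,'s2.png',(290,180,430,330),4)
go([.5276,.1647,.077],3.10,5)"
```

```text
per row [0.0072 0.012  0.144 ]
turn/row [-0.0002 -0.     -0.0008]
now [0.5309 0.1586 0.149 ] [-3.14  -0.     3.094] t 2.55
```

View pics/s2.png

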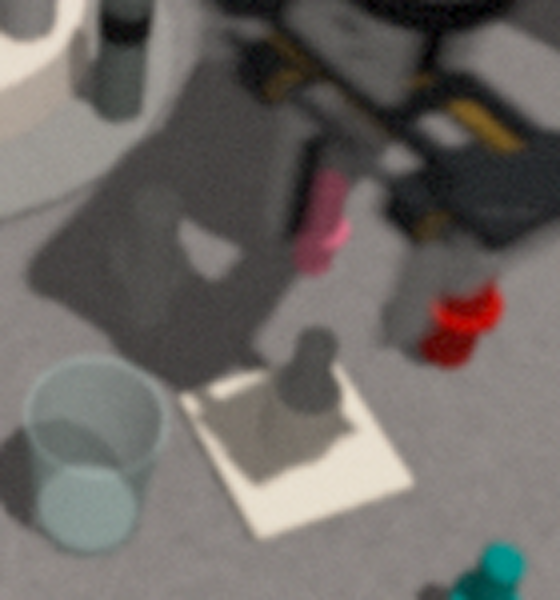

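The picture shows the cell in the stand at crop (313,360) and the gripper above, still settling. I'll let it settle, then go down.

Emit:
{"name": "step_arm", "arguments": {
  "plan": [
    {"dx":0,"dy":0,"dz":0,"rx":0,"ry":0,"rz":0,"claw":0.4},
    {"dx":0,"dy":0,"dz":0,"rx":0,"ry":0,"rz":0,"claw":0.4},
    {"dx":0,"dy":0,"dz":0,"rx":0,"ry":0,"rz":0,"claw":0.4}
  ]
}}

```text
time_s: 2.85
ee_pos: [0.5266, 0.1655, 0.1508]
eef_rot: [3.141, 0.0, 3.101]
force: [-0.4, -0.3, -0.7]
grip_width: 0.0567
grip_force: 0.0
```

```bash
python3 -c "
from h import *
go([.5276,.1647,.077],3.10,5)"
```

```text
per row [-0.0021 -0.0015  0.1475]
turn/row [0.     0.     0.0002]
now [0.5266 0.1655 0.1508] [3.141 0.    3.101] t 2.85
```

Emit:
{"name": "step_arm", "arguments": {
  "plan": [
    {"dx":-0.003,"dy":-0.002,"dz":0.15,"rx":0,"ry":0,"rz":0,"claw":0.4},
    {"dx":-0.002,"dy":-0.002,"dz":0.15,"rx":0,"ry":0,"rz":0,"claw":0.4},
    {"dx":-0.002,"dy":-0.002,"dz":0.15,"rx":0,"ry":0,"rz":0,"claw":0.4},
    {"dx":-0.002,"dy":-0.002,"dz":0.15,"rx":0,"ry":0,"rz":0,"claw":0.4},
    {"dx":-0.001,"dy":0,"dz":0.13,"rx":0,"ry":0,"rz":0,"claw":0.4},
    {"dx":0,"dy":0,"dz":0,"rx":0,"ry":0,"rz":0,"claw":0.4},
    {"dx":0,"dy":0,"dz":0,"rx":0,"ry":0,"rz":0,"claw":0.4}
  ]
}}

```text
time_s: 3.55
ee_pos: [0.528, 0.1641, 0.0779]
eef_rot: [3.142, 0.0, 3.102]
force: [-0.4, -0.8, 0.4]
grip_width: 0.0564
grip_force: 0.0
```

```bash
python3 -c "
from h import *
p=viewer.camera('scene'); np.savez('s3.npz',w=cloud(p),img=p['img']); save(p,'s3.png',(290,180,430,330),4)
go([.5276,.1647,.077],3.10,1)"
```

```text
per row [0.0068 0.006  0.0123]
turn/row [0.0002 0.0006 0.0012]
now [0.5283 0.1641 0.0782] [3.141e+00 1.000e-03 3.102e+00] t 3.6
```

View pics/s3.png

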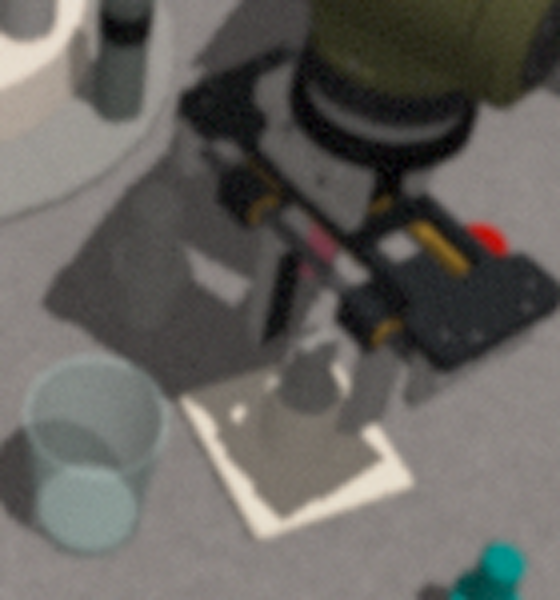

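The cell (crop 310,365) sits between the fingers (275,300 and 370,380). Gripping.

Emit:
{"name": "step_arm", "arguments": {
  "plan": [
    {"dx":0,"dy":0,"dz":0,"rx":0,"ry":0,"rz":0,"claw":1},
    {"dx":0,"dy":0,"dz":0,"rx":0,"ry":0,"rz":0,"claw":1},
    {"dx":0,"dy":0,"dz":0,"rx":0,"ry":0,"rz":0,"claw":1},
    {"dx":0,"dy":0,"dz":0,"rx":0,"ry":0,"rz":0,"claw":1},
    {"dx":0,"dy":0,"dz":0,"rx":0,"ry":0,"rz":0,"claw":1},
    {"dx":0,"dy":0,"dz":0,"rx":0,"ry":0,"rz":0,"claw":1},
    {"dx":0,"dy":0,"dz":0,"rx":0,"ry":0,"rz":0,"claw":1},
    {"dx":0,"dy":0,"dz":0,"rx":0,"ry":0,"rz":0,"claw":1}
  ],
  "grip_force": 55
}}

```text
time_s: 4.4
ee_pos: [0.5281, 0.1637, 0.0775]
eef_rot: [-3.142, 0.0, 3.102]
force: [-0.1, -0.2, 1.1]
grip_width: 0.0192
grip_force: 55.0
```

Emit:
{"name": "step_arm", "arguments": {
  "plan": [
    {"dx":0,"dy":0,"dz":-0.05,"rx":0,"ry":0,"rz":0,"claw":1},
    {"dx":0,"dy":0,"dz":-0.2,"rx":0,"ry":0,"rz":0,"claw":1},
    {"dx":0,"dy":0,"dz":-0.25,"rx":0,"ry":0,"rz":0,"claw":1},
    {"dx":0,"dy":0,"dz":-0.25,"rx":0,"ry":0,"rz":0,"claw":1},
    {"dx":0,"dy":0,"dz":-0.25,"rx":0,"ry":0,"rz":0,"claw":1},
    {"dx":0,"dy":0,"dz":-0.25,"rx":0,"ry":0,"rz":0,"claw":1},
    {"dx":0,"dy":0,"dz":-0.2,"rx":0,"ry":0,"rz":0,"claw":1},
    {"dx":0,"dy":0,"dz":-0.05,"rx":0,"ry":0,"rz":0,"claw":1},
    {"dx":0,"dy":0,"dz":0,"rx":0,"ry":0,"rz":0,"claw":1},
    {"dx":0,"dy":0,"dz":0,"rx":0,"ry":0,"rz":0,"claw":1}
  ]
}}

```text
time_s: 5.4
ee_pos: [0.5277, 0.1636, 0.2263]
eef_rot: [-3.141, -0.002, 3.102]
force: [0.5, -0.5, -2.0]
grip_width: 0.0191
grip_force: 55.0
```

```bash
python3 -c "
from h import *
go([.4441,-.1990,.225],3.10,16)"
```

```text
per row [ 0.0431 -0.2285  0.001 ]
turn/row [-0.     -0.0001  0.0001]
now [0.5277 0.1636 0.2263] [-3.141e+00 -2.000e-03  3.102e+00] t 5.4
```

Emit:
{"name": "step_arm", "arguments": {
  "plan": [
    {"dx":0.02,"dy":-0.1,"dz":0,"rx":0,"ry":0,"rz":0,"claw":1},
    {"dx":0.05,"dy":-0.25,"dz":0,"rx":0,"ry":0,"rz":0,"claw":1},
    {"dx":0.05,"dy":-0.25,"dz":0,"rx":0,"ry":0,"rz":0,"claw":1},
    {"dx":0.05,"dy":-0.25,"dz":0,"rx":0,"ry":0,"rz":0,"claw":1},
    {"dx":0.05,"dy":-0.25,"dz":0,"rx":0,"ry":0,"rz":0,"claw":1},
    {"dx":0.05,"dy":-0.25,"dz":0,"rx":0,"ry":0,"rz":0,"claw":1},
    {"dx":0.05,"dy":-0.25,"dz":0,"rx":0,"ry":0,"rz":0,"claw":1},
    {"dx":0.05,"dy":-0.25,"dz":0,"rx":0,"ry":0,"rz":0,"claw":1},
    {"dx":0.05,"dy":-0.25,"dz":0,"rx":0,"ry":0,"rz":0,"claw":1},
    {"dx":0.05,"dy":-0.25,"dz":0,"rx":0,"ry":0,"rz":0,"claw":1}
  ]
}}

```text
time_s: 6.4
ee_pos: [0.4707, -0.0706, 0.2267]
eef_rot: [3.141, -0.001, 3.101]
force: [-0.1, 1.1, -0.9]
grip_width: 0.0189
grip_force: 55.0
```

Emit:
{"name": "step_arm", "arguments": {
  "plan": [
    {"dx":0.05,"dy":-0.25,"dz":0,"rx":0,"ry":0,"rz":0,"claw":1},
    {"dx":0.05,"dy":-0.25,"dz":0,"rx":0,"ry":0,"rz":0,"claw":1},
    {"dx":0.05,"dy":-0.25,"dz":0,"rx":0,"ry":0,"rz":0,"claw":1},
    {"dx":0.05,"dy":-0.25,"dz":0,"rx":0,"ry":0,"rz":0,"claw":1},
    {"dx":0.02,"dy":-0.2,"dz":0,"rx":0,"ry":0,"rz":0,"claw":1},
    {"dx":0,"dy":-0.106,"dz":0,"rx":0,"ry":0,"rz":0,"claw":1},
    {"dx":0,"dy":0,"dz":0,"rx":0,"ry":0,"rz":0,"claw":1},
    {"dx":0,"dy":0,"dz":0,"rx":0,"ry":0,"rz":0,"claw":1},
    {"dx":0,"dy":0,"dz":0,"rx":0,"ry":0,"rz":0,"claw":1},
    {"dx":0,"dy":0,"dz":0,"rx":0,"ry":0,"rz":0,"claw":1}
  ]
}}

```text
time_s: 7.4
ee_pos: [0.4446, -0.1982, 0.2275]
eef_rot: [3.142, 0.0, 3.103]
force: [-0.1, 0.6, -0.9]
grip_width: 0.0189
grip_force: 55.0
```

```bash
python3 -c "
from h import *
p=viewer.camera('scene'); np.savez('s4.npz',w=cloud(p),img=p['img'],R=p['R'],t=p['t'],k=[p['fx'],p['fy'],p['cx'],p['cy']]); save(p,'s4.png',(200,60,360,200),5)
w=cloud(p).reshape(-1,3)
m=(abs(w[:,0]-.444)<.03)&(abs(w[:,1]+.199)<.03)
for a in np.arange(.1,.24,.008):
    P=w[m&(w[:,2]>a)&(w[:,2]<a+.008)]
    if len(P): print(round(a,3),len(P),P.min(0).round(4),P.max(0).round(4))
go([.4441,-.1990,.225],3.10,1)"
```

```text
0.1 72 [ 0.4285 -0.2205  0.1001] [ 0.464  -0.1805  0.1064]
0.172 20 [ 0.4399 -0.2009  0.1732] [ 0.4555 -0.1868  0.1799]
0.18 27 [ 0.4397 -0.2033  0.1803] [ 0.4563 -0.1869  0.1877]
0.188 27 [ 0.4402 -0.2023  0.1882] [ 0.4565 -0.1868  0.1959]
0.196 18 [ 0.4338 -0.2046  0.196 ] [ 0.4589 -0.1827  0.204 ]
0.204 53 [ 0.4321 -0.2119  0.204 ] [ 0.4605 -0.1813  0.2117]
0.212 36 [ 0.439  -0.2172  0.212 ] [ 0.4559 -0.1783  0.2193]
0.22 50 [ 0.4356 -0.2175  0.2204] [ 0.456  -0.175   0.2279]
0.228 58 [ 0.4367 -0.2175  0.2281] [ 0.4557 -0.1754  0.2359]
0.236 64 [ 0.4371 -0.2167  0.2364] [ 0.4559 -0.1752  0.2439]
per row [ 0.0047 -0.0074  0.0245]
turn/row [0.     0.     0.0016]
now [ 0.4446 -0.1983  0.2275] [3.142 0.    3.103] t 7.45
```

View pics/s4.png

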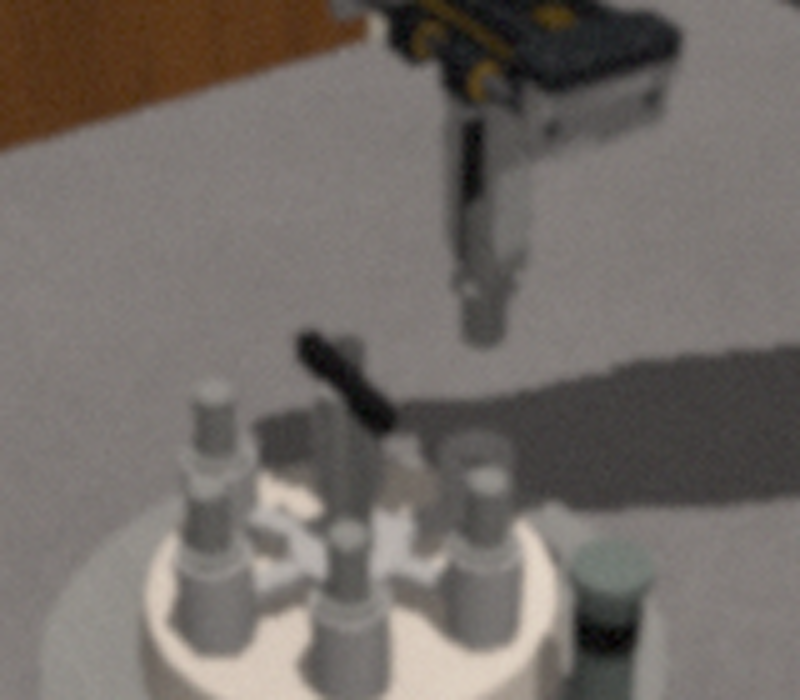

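The pin hangs at crop (485,315), roughly over the empty cup at (475,450). I'll fit the pin's axis in the same camera that gave the pocket.

Run:
```python
from h import *
from scipy.optimize import least_squares
R=0.011
def fit(w,c,z0,z1,R):
    P=w[(np.hypot(*(w[:,:2]-c).T)<R+.006)&(w[:,2]>z0)&(w[:,2]<z1)]
    f=lambda x:np.hypot(*(P[:,:2]-x).T)-R
    s=least_squares(f,c,loss="soft_l1",f_scale=.001); return s.x.round(4),len(P),np.sqrt((f(s.x)**2).mean()).round(4)
w=np.load("s4.npz")["w"].reshape(-1,3)
print("pin scene",fit(w,np.array([.4446,-.1985]),.175,.195,.011))
w0=np.load("scene.npz")["w"].reshape(-1,3)
K=[]
for c in [(.5600,-.1385),(.555,-.2676),(.485,-.1348),(.5954,-.2044),(.4779,-.2655)]:
    print("neck",fit(w0,np.array(c),.112,.138,.010))
ax=np.array([.5196,-.202])
print("stand cell neck",fit(w0,np.array([.528,.164]),.06,.086,.010))
print("cup outside",fit(w0,np.array([.4447,-.199]),.07,.1,.019))
p=viewer.camera("top"); w=cloud(p).reshape(-1,3); np.savez("t4.npz",w=w.reshape(420,560,3),img=p["img"])
```

```text
pin scene (array([ 0.4447, -0.1989]), 66, np.float64(0.0009))
neck (array([ 0.5589, -0.1416]), 77, np.float64(0.001))
neck (array([ 0.554 , -0.2713]), 72, np.float64(0.001))
neck (array([ 0.4842, -0.139 ]), 71, np.float64(0.0011))
neck (array([ 0.5938, -0.2077]), 75, np.float64(0.0009))
neck (array([ 0.4733, -0.2702]), 4, np.float64(0.0009))
stand cell neck (array([0.5278, 0.1625]), 85, np.float64(0.0006))
cup outside (array([ 0.4453, -0.196 ]), 104, np.float64(0.003))
```

Run:
```python
from h import *
for n in("top","scene"):
    d=np.load(n+".npz"); w=d["w"]; W=w.reshape(-1,3)
    G=np.mgrid[-.007:.0071:.0005,-.007:.0071:.0005].reshape(2,-1).T
    def best(c,z0,z1,score):
        P=W[(np.hypot(*(W[:,:2]-c).T)<.035)&(W[:,2]>z0)&(W[:,2]<z1)][:,:2]
        s=np.array([score(np.hypot(*(P-(np.array(c)+g)).T)) for g in G]); k=s>=s.max()-.5
        return (np.array(c)+G[k].mean(0)).round(4),s.max(),len(P)
    disc=lambda r0:lambda r:(r<r0).sum()-(abs(r-r0-.003)<.002).sum()*0-np.clip(r[r<r0+.006]-r0,0,1).sum()*300
    print(n,"rim",best((.443,-.199),.1005,.1075,lambda r:((r<.0185)&(r>.013)).sum()-(r<.0115).sum()-((r>.0195)&(r<.024)).sum()))
    for nm,c,z in(("stand",(.5276,.1647),.092),("n_r",(.484,-.135),.144),("n_l",(.478,-.265),.144),("opp",(.594,-.2044),.144),("b1",(.558,-.138),.144),("b2",(.5535,-.2675),.144)):
        print(n,nm,best(c,z-.0035,z+.006,disc(.0098)))
# top image bore, pixel -> ray at z=.104 ; show image from t4 of gripper? print camera geometry
p=viewer.camera("top"); R=np.array(p["R"]);t=np.array(p["t"]);C=-R.T@t
img=np.load("top.npz")["img"].astype(float).mean(2)[262:290,342:372]
big=cv2.resize(img,None,fx=8,fy=8,interpolation=cv2.INTER_CUBIC)
print("min",img.min(),np.median(img))
for th in(60,75,90):
    n,l,s,ce=cv2.connectedComponentsWithStats((big<th).astype(np.uint8))
    for i in range(1,n):
        if s[i,4]>600:
            u,v=(ce[i]+.5)/8-.5+[342,262]
            r=R.T@[(u-p["cx"])/p["fx"],(v-p["cy"])/p["fy"],1]
            print(th,s[i,2:]/8,(u.round(1),v.round(1)),(C+r*(.104-C[2])/r[2]).round(4))
```

```text
top rim (array([ 0.443, -0.199]), np.int64(100), 112)
top stand (array([0.5265, 0.1648]), np.float64(48.953805074082254), 50)
top n_r (array([ 0.483, -0.136]), np.float64(56.0), 56)
top n_l (array([ 0.478, -0.265]), np.float64(55.75101496399977), 58)
top opp (array([ 0.5925, -0.2046]), np.float64(49.0), 49)
top b1 (array([ 0.5575, -0.138 ]), np.float64(51.0), 51)
top b2 (array([ 0.5525, -0.2685]), np.float64(53.0), 53)
scene rim (array([ 0.445 , -0.2005]), np.int64(53), 67)
scene stand (array([0.5294, 0.1645]), np.float64(70.54486995367716), 74)
scene n_r (array([ 0.4859, -0.1361]), np.float64(35.960193738246005), 37)
scene n_l (array([ 0.4789, -0.2661]), np.float64(24.0), 24)
scene opp (array([ 0.5952, -0.2062]), np.float64(40.0), 40)
scene b1 (array([ 0.5598, -0.1397]), np.float64(40.64857971158139), 44)
scene b2 (array([ 0.5548, -0.2685]), np.float64(32.0), 32)
min 0.0 179.33333333333334
60 [  7.875   8.875 456.25 ] (np.float64(356.1), np.float64(275.0)) [ 0.4415 -0.1986  0.104 ]
75 [  9.25   9.25 538.25] (np.float64(356.5), np.float64(274.9)) [ 0.4417 -0.1994  0.104 ]
90 [  9.5     9.625 584.75 ] (np.float64(356.5), np.float64(274.9)) [ 0.4418 -0.1996  0.104 ]
90 [  8.625  13.125 194.   ] (np.float64(349.1), np.float64(277.5)) [ 0.4347 -0.182   0.104 ]
90 [ 30.      4.    288.625] (np.float64(353.6), np.float64(288.3)) [ 0.4098 -0.193   0.104 ]
```

Emit:
{"name": "step_arm", "arguments": {
  "plan": [
    {"dx":0.007,"dy":-0.022,"dz":0.1,"rx":0,"ry":0,"rz":0,"claw":1},
    {"dx":0,"dy":0,"dz":0.25,"rx":0,"ry":0,"rz":0,"claw":1},
    {"dx":0,"dy":0,"dz":0.2,"rx":0,"ry":0,"rz":0,"claw":1},
    {"dx":0,"dy":0,"dz":0.07,"rx":0,"ry":0,"rz":0,"claw":1},
    {"dx":0,"dy":0,"dz":0,"rx":0,"ry":0,"rz":0,"claw":1},
    {"dx":0,"dy":0,"dz":0,"rx":0,"ry":0,"rz":0,"claw":1}
  ]
}}

```text
time_s: 8.15
ee_pos: [0.444, -0.2012, 0.1661]
eef_rot: [-3.141, 0.001, 3.102]
force: [0.2, 0.7, -0.7]
grip_width: 0.0188
grip_force: 55.0
```

```bash
python3 -c "
from h import *
p=viewer.camera('scene'); save(p,'s5.png',(240,80,340,180),6)
go([.4438,-.2005,.153],3.10,1)"
```

```text
per row [0.003  0.0076 0.1332]
turn/row [-0.0004  0.0008  0.001 ]
now [ 0.4441 -0.2013  0.1663] [-3.141e+00  1.000e-03  3.102e+00] t 8.2
```

View pics/s5.png

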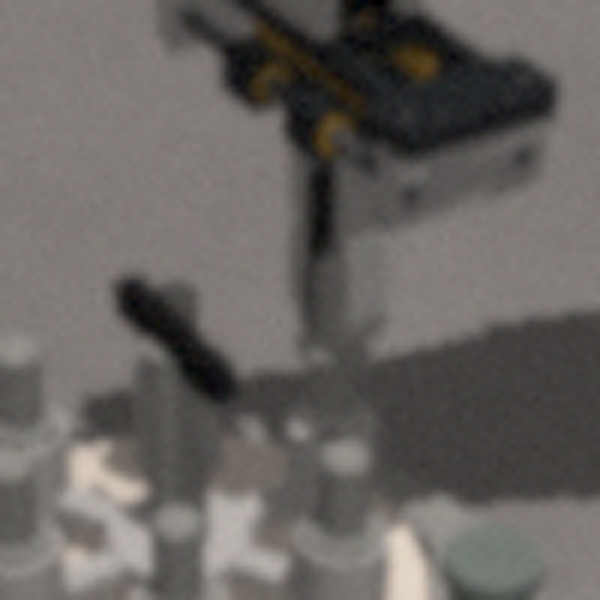

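Pin (crop 335,365) is right above the cup (335,410). Lowering in small steps while watching the force.

Emit:
{"name": "step_arm", "arguments": {
  "plan": [
    {"dx":0,"dy":0.006,"dz":0.03,"rx":0,"ry":0,"rz":0,"claw":1},
    {"dx":0,"dy":0,"dz":0.03,"rx":0,"ry":0,"rz":0,"claw":1},
    {"dx":0,"dy":0,"dz":0.02,"rx":0,"ry":0,"rz":0,"claw":1},
    {"dx":0,"dy":0,"dz":0.01,"rx":0,"ry":0,"rz":0,"claw":1},
    {"dx":0,"dy":0,"dz":0,"rx":0,"ry":0,"rz":0,"claw":1}
  ]
}}

```text
time_s: 8.7
ee_pos: [0.4438, -0.2005, 0.1564]
eef_rot: [-3.141, 0.0, 3.102]
force: [0.0, -0.8, -1.5]
grip_width: 0.0191
grip_force: 55.0
```

Emit:
{"name": "step_arm", "arguments": {
  "plan": [
    {"dx":0,"dy":0,"dz":0.02,"rx":0,"ry":0,"rz":0,"claw":1},
    {"dx":0,"dy":0,"dz":0.02,"rx":0,"ry":0,"rz":0,"claw":1},
    {"dx":0,"dy":0,"dz":0.02,"rx":0,"ry":0,"rz":0,"claw":1},
    {"dx":0,"dy":0,"dz":0.02,"rx":0,"ry":0,"rz":0,"claw":1},
    {"dx":0,"dy":0,"dz":0,"rx":0,"ry":0,"rz":0,"claw":1}
  ]
}}

```text
time_s: 9.2
ee_pos: [0.4437, -0.2004, 0.1481]
eef_rot: [3.141, -0.0, 3.102]
force: [1.3, -1.3, -1.4]
grip_width: 0.0187
grip_force: 55.0
```

Inside the bore with no load. Going on to the pad.

Emit:
{"name": "step_arm", "arguments": {
  "plan": [
    {"dx":0,"dy":0,"dz":0.02,"rx":0,"ry":0,"rz":0,"claw":1},
    {"dx":0,"dy":0,"dz":0.02,"rx":0,"ry":0,"rz":0,"claw":1},
    {"dx":0,"dy":0,"dz":0.02,"rx":0,"ry":0,"rz":0,"claw":1},
    {"dx":0,"dy":0,"dz":0.02,"rx":0,"ry":0,"rz":0,"claw":1},
    {"dx":0,"dy":0,"dz":0,"rx":0,"ry":0,"rz":0,"claw":1}
  ]
}}

```text
time_s: 9.7
ee_pos: [0.4438, -0.2005, 0.1406]
eef_rot: [-3.141, 0.0, 3.102]
force: [0.5, -1.4, 2.9]
grip_width: 0.0186
grip_force: 55.0
```

Emit:
{"name": "step_arm", "arguments": {
  "plan": [
    {"dx":0,"dy":0,"dz":0.02,"rx":0,"ry":0,"rz":0,"claw":1},
    {"dx":0,"dy":0,"dz":0.02,"rx":0,"ry":0,"rz":0,"claw":1},
    {"dx":0,"dy":0,"dz":0.01,"rx":0,"ry":0,"rz":0,"claw":1},
    {"dx":0,"dy":0,"dz":0.01,"rx":0,"ry":0,"rz":0,"claw":1},
    {"dx":0,"dy":0,"dz":0,"rx":0,"ry":0,"rz":0,"claw":1}
  ]
}}

```text
time_s: 10.2
ee_pos: [0.4438, -0.2005, 0.1347]
eef_rot: [-3.141, 0.0, 3.102]
force: [0.8, 0.0, 4.6]
grip_width: 0.019
grip_force: 55.0
```

Emit:
{"name": "step_arm", "arguments": {
  "plan": [
    {"dx":0,"dy":0,"dz":0.01,"rx":0,"ry":0,"rz":0,"claw":1},
    {"dx":0,"dy":0,"dz":0.01,"rx":0,"ry":0,"rz":0,"claw":1},
    {"dx":0,"dy":0,"dz":0.01,"rx":0,"ry":0,"rz":0,"claw":1},
    {"dx":0,"dy":0,"dz":0,"rx":0,"ry":0,"rz":0,"claw":1}
  ]
}}

```text
time_s: 10.6
ee_pos: [0.4438, -0.2005, 0.1316]
eef_rot: [-3.141, 0.0, 3.102]
force: [0.1, 0.3, 3.7]
grip_width: 0.0193
grip_force: 55.0
```

Emit:
{"name": "step_arm", "arguments": {
  "plan": [
    {"dx":0,"dy":0,"dz":0.01,"rx":0,"ry":0,"rz":0,"claw":1},
    {"dx":0,"dy":0,"dz":0,"rx":0,"ry":0,"rz":0,"claw":1}
  ]
}}

```text
time_s: 10.8
ee_pos: [0.4438, -0.2005, 0.1306]
eef_rot: [-3.141, 0.0, 3.102]
force: [0.2, 0.0, 4.7]
grip_width: 0.0191
grip_force: 55.0
```

Emit:
{"name": "step_arm", "arguments": {
  "plan": [
    {"dx":0,"dy":0,"dz":0.006,"rx":0,"ry":0,"rz":0,"claw":1},
    {"dx":0,"dy":0,"dz":0,"rx":0,"ry":0,"rz":0,"claw":1}
  ]
}}

```text
time_s: 11.0
ee_pos: [0.4438, -0.2005, 0.1301]
eef_rot: [-3.141, 0.0, 3.102]
force: [-0.4, -0.2, 5.2]
grip_width: 0.0192
grip_force: 55.0
```

Emit:
{"name": "step_arm", "arguments": {
  "plan": [
    {"dx":0,"dy":0,"dz":0.005,"rx":0,"ry":0,"rz":0,"claw":1},
    {"dx":0,"dy":0,"dz":0,"rx":0,"ry":0,"rz":0,"claw":1}
  ]
}}

```text
time_s: 11.2
ee_pos: [0.4438, -0.2005, 0.1296]
eef_rot: [-3.141, 0.0, 3.102]
force: [0.2, 0.3, 5.3]
grip_width: 0.0192
grip_force: 55.0
```

Emit:
{"name": "step_arm", "arguments": {
  "plan": [
    {"dx":0,"dy":0,"dz":0.004,"rx":0,"ry":0,"rz":0,"claw":1},
    {"dx":0,"dy":0,"dz":0,"rx":0,"ry":0,"rz":0,"claw":1}
  ]
}}

```text
time_s: 11.4
ee_pos: [0.4439, -0.2005, 0.1294]
eef_rot: [-3.141, 0.001, 3.102]
force: [-1.2, -0.5, 8.1]
grip_width: 0.0192
grip_force: 55.0
```

Emit:
{"name": "step_arm", "arguments": {
  "plan": [
    {"dx":0,"dy":0,"dz":0.004,"rx":0,"ry":0,"rz":0,"claw":1},
    {"dx":0,"dy":0,"dz":0,"rx":0,"ry":0,"rz":0,"claw":1}
  ]
}}

```text
time_s: 11.6
ee_pos: [0.4439, -0.2006, 0.1294]
eef_rot: [-3.141, 0.001, 3.102]
force: [-3.8, 1.8, 12.6]
grip_width: 0.0188
grip_force: 55.0
```

Hard stop reached at the expected height (TCP 0.1294). I'll build up to about 20 N from here.

Emit:
{"name": "step_arm", "arguments": {
  "plan": [
    {"dx":0,"dy":0,"dz":0.004,"rx":0,"ry":0,"rz":0,"claw":1},
    {"dx":0,"dy":0,"dz":0.002,"rx":0,"ry":0,"rz":0,"claw":1},
    {"dx":0,"dy":0,"dz":0,"rx":0,"ry":0,"rz":0,"claw":1}
  ]
}}

```text
time_s: 11.9
ee_pos: [0.4439, -0.2007, 0.1294]
eef_rot: [-3.141, 0.001, 3.102]
force: [-6.5, 1.4, 20.0]
grip_width: 0.0191
grip_force: 55.0
```

Emit:
{"name": "step_arm", "arguments": {
  "plan": [
    {"dx":0,"dy":0,"dz":0.001,"rx":0,"ry":0,"rz":0,"claw":1},
    {"dx":0,"dy":0,"dz":0,"rx":0,"ry":0,"rz":0,"claw":1},
    {"dx":0,"dy":0,"dz":0,"rx":0,"ry":0,"rz":0,"claw":1},
    {"dx":0,"dy":0,"dz":0,"rx":0,"ry":0,"rz":0,"claw":1},
    {"dx":0,"dy":0,"dz":0,"rx":0,"ry":0,"rz":0,"claw":1},
    {"dx":0,"dy":0,"dz":0,"rx":0,"ry":0,"rz":0,"claw":1},
    {"dx":0,"dy":0,"dz":0,"rx":0,"ry":0,"rz":0,"claw":1}
  ]
}}

```text
time_s: 12.6
ee_pos: [0.444, -0.2007, 0.1294]
eef_rot: [-3.141, 0.001, 3.102]
force: [-7.1, 1.6, 21.4]
grip_width: 0.0188
grip_force: 55.0
```

Emit:
{"name": "step_arm", "arguments": {
  "plan": [
    {"dx":0,"dy":0,"dz":-0.007,"rx":0,"ry":0,"rz":0,"claw":1},
    {"dx":0,"dy":0,"dz":-0.006,"rx":0,"ry":0,"rz":0,"claw":1},
    {"dx":0,"dy":0,"dz":0,"rx":0,"ry":0,"rz":0,"claw":1}
  ]
}}

```text
time_s: 12.9
ee_pos: [0.4438, -0.2005, 0.1294]
eef_rot: [-3.141, 0.0, 3.102]
force: [-1.1, -0.4, 7.0]
grip_width: 0.0187
grip_force: 55.0
```

Force is low and the collar has not moved. Releasing with the fingers half open and rising.

Emit:
{"name": "step_arm", "arguments": {
  "plan": [
    {"dx":0,"dy":0,"dz":0,"rx":0,"ry":0,"rz":0,"claw":0.5},
    {"dx":0,"dy":0,"dz":0,"rx":0,"ry":0,"rz":0,"claw":0.5},
    {"dx":0,"dy":0,"dz":0,"rx":0,"ry":0,"rz":0,"claw":0.5},
    {"dx":0,"dy":0,"dz":0,"rx":0,"ry":0,"rz":0,"claw":0.5},
    {"dx":0,"dy":0,"dz":-0.1,"rx":0,"ry":0,"rz":0,"claw":0.5},
    {"dx":0,"dy":0,"dz":-0.25,"rx":0,"ry":0,"rz":0,"claw":0.5},
    {"dx":0,"dy":0,"dz":-0.3,"rx":0,"ry":0,"rz":0,"claw":0.5},
    {"dx":0,"dy":0,"dz":-0.3,"rx":0,"ry":0,"rz":0,"claw":0.5},
    {"dx":0,"dy":0,"dz":-0.1,"rx":0,"ry":0,"rz":0,"claw":0.5},
    {"dx":0,"dy":0,"dz":0,"rx":0,"ry":0,"rz":0,"claw":0.5}
  ]
}}

```text
time_s: 13.9
ee_pos: [0.444, -0.2006, 0.2353]
eef_rot: [-3.14, 0.002, 3.102]
force: [-0.3, -1.2, -0.3]
grip_width: 0.0467
grip_force: 0.0
```

Run:
```python
from h import *
p=viewer.camera('scene'); w=cloud(p).reshape(-1,3); save(p,'s6.png',(200,90,340,210),5)
P=w[(np.hypot(w[:,0]-.444,w[:,1]+.2)<.014)&(w[:,2]>.12)&(w[:,2]<.17)]
print("top z",np.percentile(P[:,2],[50,80,90,95,100]).round(4),len(P))
for c in [(.5600,-.1395),(.555,-.268),(.486,-.136),(.5954,-.206)]:
    Q=w[(np.hypot(w[:,0]-c[0],w[:,1]-c[1])<.014)&(w[:,2]>.12)&(w[:,2]<.17)]; print(np.percentile(Q[:,2],[50,80,90,95,100]).round(4),len(Q))
H=w[(np.hypot(w[:,0]-.519,w[:,1]+.202)<.055)&(w[:,2]>.165)&(w[:,2]<.19)]
print(H.mean(0),cv2.minAreaRect(H[:,:2].astype(np.float32)*1000))
# yaw target for handle grasp pi/2-.04 ; axis (.519,-.2035)
go([.519,-.2030,.2275],1.53,10)
```

```text
top z [0.1368 0.1435 0.1443 0.1449 0.1455] 86
[0.1382 0.1431 0.1436 0.1441 0.1471] 105
[0.1367 0.1433 0.1438 0.1441 0.1449] 89
[0.1381 0.1434 0.1437 0.1445 0.1462] 97
[0.1362 0.1432 0.1443 0.1446 0.1463] 103
[ 0.52257317 -0.19957921  0.17558388] ((523.2228393554688, -203.0586395263672), (75.53572845458984, 18.875425338745117), 87.0890121459961)
per row [-0.0754  0.0004  0.0063]
turn/row [0.     0.     0.1001]
now [ 0.4436 -0.2004  0.2338] [-3.142  0.     3.102] t 13.95
```

View pics/s6.png

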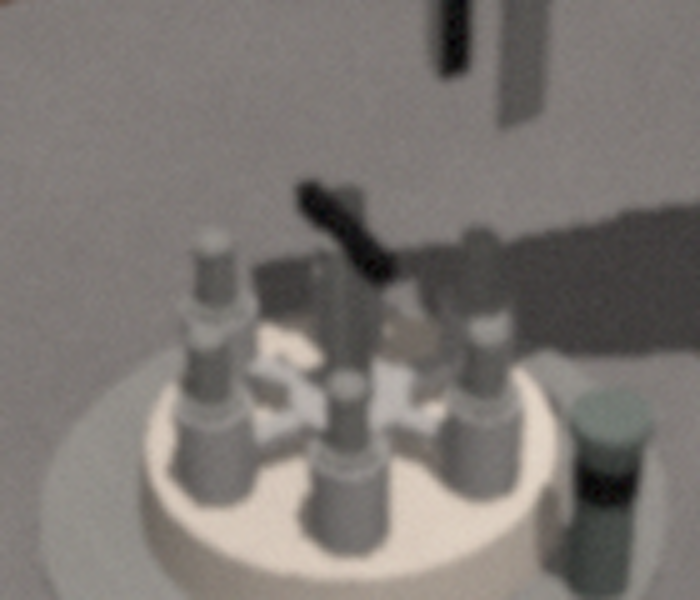

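The new cell now stands as tall as the others (top z 0.144), in the cup at crop (480,270). The bar handle is at (345,235). Next I go above the handle and square up to it.

Emit:
{"name": "step_arm", "arguments": {
  "plan": [
    {"dx":-0.15,"dy":0,"dz":0,"rx":0,"ry":0,"rz":0,"claw":0.5},
    {"dx":-0.25,"dy":0,"dz":0,"rx":0,"ry":0,"rz":0,"claw":0.5},
    {"dx":-0.25,"dy":0,"dz":0,"rx":0,"ry":0,"rz":0,"claw":0.5},
    {"dx":-0.102,"dy":0,"dz":0,"rx":0,"ry":0,"rz":0,"claw":0.5},
    {"dx":0,"dy":0,"dz":0,"rx":0,"ry":0,"rz":0.09,"claw":0.5},
    {"dx":0,"dy":0,"dz":0,"rx":0,"ry":0,"rz":0.09,"claw":0.5},
    {"dx":0,"dy":0,"dz":0,"rx":0,"ry":0,"rz":0.09,"claw":0.5},
    {"dx":0,"dy":0,"dz":0,"rx":0,"ry":0,"rz":0.09,"claw":0.5},
    {"dx":0,"dy":0,"dz":0,"rx":0,"ry":0,"rz":0.09,"claw":0.5},
    {"dx":0,"dy":0,"dz":0,"rx":0,"ry":0,"rz":0.09,"claw":0.5}
  ]
}}

```text
time_s: 14.95
ee_pos: [0.5181, -0.2033, 0.2329]
eef_rot: [-3.141, -0.002, 2.248]
force: [-0.1, -0.3, 0.1]
grip_width: 0.0469
grip_force: 0.0
```

Emit:
{"name": "step_arm", "arguments": {
  "plan": [
    {"dx":0,"dy":0,"dz":0,"rx":0,"ry":0,"rz":0.09,"claw":0.5},
    {"dx":0,"dy":0,"dz":0,"rx":0,"ry":0,"rz":0.09,"claw":0.5},
    {"dx":0,"dy":0,"dz":0,"rx":0,"ry":0,"rz":0.09,"claw":0.5},
    {"dx":0,"dy":0,"dz":0,"rx":0,"ry":0,"rz":0.09,"claw":0.5},
    {"dx":0,"dy":0,"dz":0,"rx":0,"ry":0,"rz":0.09,"claw":0.5},
    {"dx":0,"dy":0,"dz":0,"rx":0,"ry":0,"rz":0,"claw":0.5},
    {"dx":0,"dy":0,"dz":0,"rx":0,"ry":0,"rz":0,"claw":0.5}
  ]
}}

```text
time_s: 15.65
ee_pos: [0.5185, -0.2034, 0.2334]
eef_rot: [-3.141, -0.0, 1.551]
force: [0.5, -0.1, 0.1]
grip_width: 0.0469
grip_force: 0.0
```

```bash
python3 -c "
from h import *
go([.5188,-.2035,.184],1.53,3)"
```

```text
per row [-0.0005  0.0013  0.1648]
turn/row [-0.0002 -0.0001  0.0044]
now [ 0.5185 -0.2034  0.2334] [-3.141 -0.     1.551] t 15.65
```

Emit:
{"name": "step_arm", "arguments": {
  "plan": [
    {"dx":0,"dy":0.003,"dz":0.15,"rx":0,"ry":0,"rz":0.013,"claw":0.5},
    {"dx":0,"dy":0,"dz":0.15,"rx":0,"ry":0,"rz":0,"claw":0.5},
    {"dx":0,"dy":0,"dz":0.1,"rx":0,"ry":0,"rz":0,"claw":0.5},
    {"dx":0,"dy":0,"dz":0.08,"rx":0,"ry":0,"rz":0,"claw":0.5},
    {"dx":0,"dy":0,"dz":0.01,"rx":0,"ry":0,"rz":0,"claw":0.5},
    {"dx":0,"dy":0,"dz":0,"rx":0,"ry":0,"rz":0,"claw":0.5}
  ]
}}

```text
time_s: 16.25
ee_pos: [0.5192, -0.2035, 0.1853]
eef_rot: [3.141, 0.0, 1.527]
force: [0.7, -0.8, -0.6]
grip_width: 0.0472
grip_force: 0.0
```

Emit:
{"name": "step_arm", "arguments": {
  "plan": [
    {"dx":0,"dy":0,"dz":0,"rx":0,"ry":0,"rz":0,"claw":1},
    {"dx":0,"dy":0,"dz":0,"rx":0,"ry":0,"rz":0,"claw":1},
    {"dx":0,"dy":0,"dz":0,"rx":0,"ry":0,"rz":0,"claw":1},
    {"dx":0,"dy":0,"dz":0,"rx":0,"ry":0,"rz":0,"claw":1},
    {"dx":0,"dy":0,"dz":0,"rx":0,"ry":0,"rz":0,"claw":1},
    {"dx":0,"dy":0,"dz":0,"rx":0,"ry":0,"rz":0,"claw":1},
    {"dx":0,"dy":0,"dz":0,"rx":0,"ry":0,"rz":0,"claw":1}
  ],
  "grip_force": 58
}}

```text
time_s: 16.95
ee_pos: [0.5196, -0.2036, 0.1867]
eef_rot: [3.14, 0.001, 1.526]
force: [-2.4, 1.6, 10.2]
grip_width: 0.0113
grip_force: 111.5
```

Emit:
{"name": "step_arm", "arguments": {
  "plan": [
    {"dx":0,"dy":0,"dz":0,"rx":0,"ry":0,"rz":0,"claw":1},
    {"dx":0,"dy":0,"dz":0,"rx":0,"ry":0,"rz":0,"claw":1}
  ]
}}

```text
time_s: 17.15
ee_pos: [0.5196, -0.2036, 0.1866]
eef_rot: [3.14, 0.001, 1.526]
force: [-0.4, 0.4, 11.3]
grip_width: 0.0113
grip_force: 111.5
```

Emit:
{"name": "step_arm", "arguments": {
  "plan": [
    {"dx":0,"dy":0,"dz":-0.01,"rx":0,"ry":0,"rz":0,"claw":1},
    {"dx":0,"dy":0,"dz":0,"rx":0,"ry":0,"rz":0,"claw":1}
  ]
}}

```text
time_s: 17.35
ee_pos: [0.5195, -0.2036, 0.1867]
eef_rot: [3.14, 0.001, 1.526]
force: [2.5, -1.2, 3.9]
grip_width: 0.0112
grip_force: 110.5
```

Emit:
{"name": "step_arm", "arguments": {
  "plan": [
    {"dx":0,"dy":0,"dz":0,"rx":0,"ry":0,"rz":0.03,"claw":1},
    {"dx":0,"dy":0,"dz":0,"rx":0,"ry":0,"rz":0.04,"claw":1},
    {"dx":0,"dy":0,"dz":0,"rx":0,"ry":0,"rz":0.04,"claw":1},
    {"dx":0,"dy":0,"dz":0,"rx":0,"ry":0,"rz":0.04,"claw":1},
    {"dx":0,"dy":0,"dz":0,"rx":0,"ry":0,"rz":0,"claw":1}
  ]
}}

```text
time_s: 17.85
ee_pos: [0.5197, -0.2036, 0.1867]
eef_rot: [3.14, 0.0, 1.29]
force: [5.5, -1.9, 6.3]
grip_width: 0.0109
grip_force: 103.6
```

```bash
python3 -c "
from h import *
o=telemetry.get_obs(); print(o['force'],o['moment'],o['eef_rot'],o['grip_force'])"
```

```text
[ 5.5187943  -1.85442289  6.26227857] [-0.44217407 -0.76072871  0.47158642] [3.13970286e+00 4.02845789e-04 1.28996647e+00] 103.55781253427267
```

Emit:
{"name": "step_arm", "arguments": {
  "plan": [
    {"dx":0,"dy":0,"dz":0,"rx":0,"ry":0,"rz":0.05,"claw":1},
    {"dx":0,"dy":0,"dz":0,"rx":0,"ry":0,"rz":0.05,"claw":1},
    {"dx":0,"dy":0,"dz":0,"rx":0,"ry":0,"rz":0.05,"claw":1},
    {"dx":0,"dy":0,"dz":0,"rx":0,"ry":0,"rz":0.05,"claw":1},
    {"dx":0,"dy":0,"dz":0,"rx":0,"ry":0,"rz":0.05,"claw":1}
  ]
}}

```text
time_s: 18.35
ee_pos: [0.52, -0.2038, 0.1868]
eef_rot: [3.139, -0.001, 0.896]
force: [8.0, -2.7, 3.8]
grip_width: 0.0109
grip_force: 103.4
```

Emit:
{"name": "step_arm", "arguments": {
  "plan": [
    {"dx":0,"dy":0,"dz":0,"rx":0,"ry":0,"rz":0.05,"claw":1},
    {"dx":0,"dy":0,"dz":0,"rx":0,"ry":0,"rz":0.05,"claw":1},
    {"dx":0,"dy":0,"dz":0,"rx":0,"ry":0,"rz":0.05,"claw":1},
    {"dx":0,"dy":0,"dz":0,"rx":0,"ry":0,"rz":0.05,"claw":1},
    {"dx":0,"dy":0,"dz":0,"rx":0,"ry":0,"rz":0.04,"claw":1},
    {"dx":0,"dy":0,"dz":0,"rx":0,"ry":0,"rz":0.027,"claw":1},
    {"dx":0,"dy":0,"dz":0,"rx":0,"ry":0,"rz":0,"claw":1},
    {"dx":0,"dy":0,"dz":0,"rx":0,"ry":0,"rz":0,"claw":1}
  ]
}}

```text
time_s: 19.15
ee_pos: [0.5202, -0.2041, 0.1868]
eef_rot: [3.139, -0.002, 0.48]
force: [9.3, -5.0, 2.2]
grip_width: 0.0111
grip_force: 103.2
```

```bash
python3 -c "
from h import *
o=telemetry.get_obs(); print(o['force'],o['moment'],o['eef_rot'],o['grip_force'])
p=viewer.camera('scene'); save(p,'s7.png',(200,60,360,210),5)"
```

```text
[ 9.27315349 -4.98426985  2.19516907] [-0.9495726  -1.57573217 -0.03579714] [ 3.13865880e+00 -2.07718490e-03  4.79873217e-01] 103.21777883917093
```

View pics/s7.png

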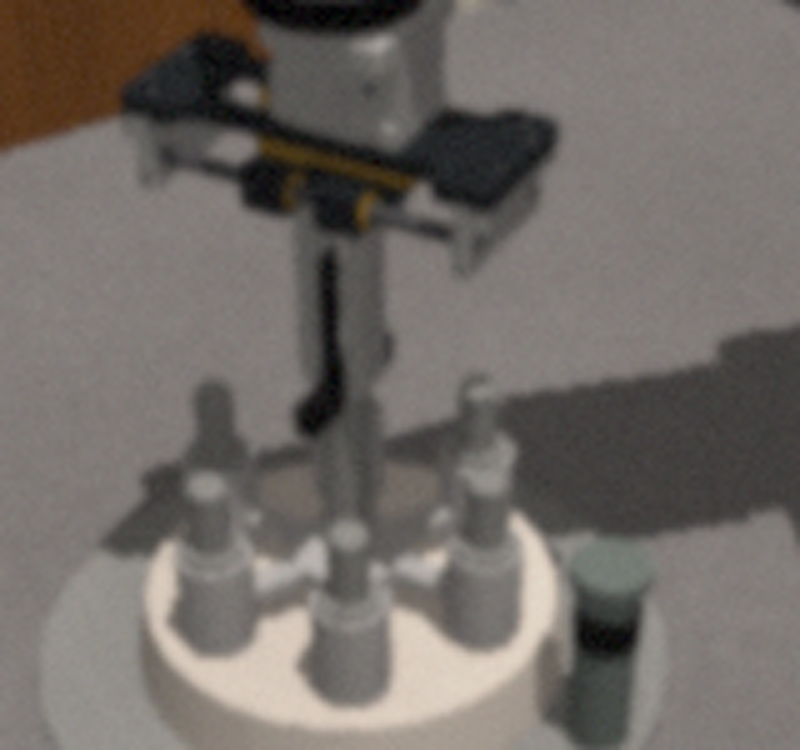

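The wheel has turned 60° with no torque left in it, and cells stand in the cup positions that show. Letting go and rising.

Emit:
{"name": "step_arm", "arguments": {
  "plan": [
    {"dx":0,"dy":0,"dz":0,"rx":0,"ry":0,"rz":0,"claw":0.5},
    {"dx":0,"dy":0,"dz":0,"rx":0,"ry":0,"rz":0,"claw":0.5},
    {"dx":0,"dy":0,"dz":0,"rx":0,"ry":0,"rz":0,"claw":0.5},
    {"dx":0,"dy":0,"dz":0,"rx":0,"ry":0,"rz":0,"claw":0.5},
    {"dx":0,"dy":0,"dz":0,"rx":0,"ry":0,"rz":0,"claw":0.5},
    {"dx":0,"dy":0,"dz":-0.1,"rx":0,"ry":0,"rz":0,"claw":0.5},
    {"dx":0,"dy":0,"dz":-0.25,"rx":0,"ry":0,"rz":0,"claw":0.5},
    {"dx":0,"dy":0,"dz":-0.3,"rx":0,"ry":0,"rz":0,"claw":0.5},
    {"dx":0,"dy":0,"dz":-0.3,"rx":0,"ry":0,"rz":0,"claw":0.5},
    {"dx":0,"dy":0,"dz":-0.2,"rx":0,"ry":0,"rz":0,"claw":0.5}
  ]
}}

```text
time_s: 20.2
ee_pos: [0.5192, -0.2035, 0.3041]
eef_rot: [3.14, -0.001, 0.479]
force: [0.1, 0.3, 0.2]
grip_width: 0.0474
grip_force: 0.0
```

Emit:
{"name": "step_arm", "arguments": {
  "plan": [
    {"dx":0,"dy":0,"dz":0,"rx":0,"ry":0,"rz":0,"claw":0.5},
    {"dx":0,"dy":0,"dz":0,"rx":0,"ry":0,"rz":0,"claw":0.5},
    {"dx":0,"dy":0,"dz":0,"rx":0,"ry":0,"rz":0,"claw":0.5}
  ]
}}

```text
time_s: 20.5
ee_pos: [0.5188, -0.2033, 0.2999]
eef_rot: [-3.14, 0.001, 0.478]
force: [0.1, -0.7, 0.1]
grip_width: 0.047
grip_force: 0.0
```

Run:
```python
from h import *
p=viewer.camera('scene'); w=cloud(p).reshape(-1,3); save(p,'s8.png',(140,80,440,360),2)
H=w[(np.hypot(w[:,0]-.519,w[:,1]+.202)<.055)&(w[:,2]>.165)&(w[:,2]<.19)]
print(len(H),cv2.minAreaRect(H[:,:2].astype(np.float32)*1000))
a=np.radians(177.7-60+60*np.arange(6))
for x in a:
    c=np.array([.5196,-.203])+.075*np.array([np.cos(x),np.sin(x)])
    Q=w[(np.hypot(*(w[:,:2]-c).T)<.015)&(w[:,2]>.1395)&(w[:,2]<.15)]; print(np.degrees(x).round(),len(Q),(Q.mean(0)-[*c,0]).round(4) if len(Q) else "")
```

```text
202 ((518.5661010742188, -200.98046875), (75.36294555664062, 17.24574851989746), 28.299549102783203)
118.0 43 [0.0015 0.0012 0.1432]
178.0 36 [0.0007 0.0003 0.1429]
238.0 24 [ 0.0015 -0.0022  0.1432]
298.0 37 [0.0009 0.0012 0.1431]
358.0 40 [0.001  0.0005 0.1431]
418.0 45 [0.0003 0.0004 0.143 ]
```

View pics/s8.png

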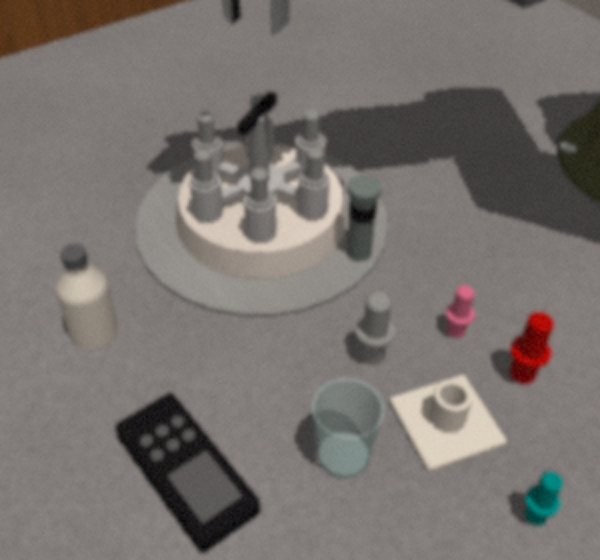

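The stand is empty at (450,405), and all six cups hold cells with their tops level at about 0.143 m. The bar has turned one click (87° to 28°), and everything else is where it was.

```bash
python3 -c "
from h import *
print(hand_in())"
```

```text
the job is handed in; nothing more can be done
None
```

The cell is seated flush in the empty cup after a push of about 21 N held for 0.7 s. The wheel is turned one click so the cell rests beside the reader, the handle is released, and the job was handed in at about 20.5 s.

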